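Reset the breaker under the push-latch cover

ROBOT

A 6-joint arm with a two-finger parallel gripper is mounted at the origin on a cart in front of the work surface, level with it; the furniture and walls round the work are solid. World frame = base frame: x ahead of the robot, y to its left, z up, the work surface at z = 0. Lengths are in mm, angles in rad, forces in N, time in s.
With the tool pointing down it reaches from about 325 to 775 mm from the base axis. Payload 5.5 kg.
Tool frame: the origin (TCP) lies at the very end of the fingers, on their centre line; the grasp point (between the pads) lies 19 mm behind it; z points along the fingers, y is the direction in which the jaws open and shut (so a half turn about z gives the same grasp; the last joint's range is limited). The gripper opens to 88 mm and grips with 3 to 60 N. Pads are 20 mm wide; open, the fingers measure 115 mm over their backs; the gripper's body (75 mm by 178 mm) begins 61 mm behind the grasp point.
Start: joints at [1.285, 0.091, 1.231, -0, 1.82, -0.057], TCP at [136.089, 584.377, 222.631] pointing down, gripper open.
Joint ranges: [-2.87, 2.87], [-0.86, 2.18], [0.17, 2.46], [-1.51, 4.65], [0.06, 2.69], [-2.65, 2.65]. Speed limits (rad/s): [2.57, 2.57, 3.01, 3.14, 3.14, 3.14].

INTERFACE

Orientations are given as a unit quaternion [x, y, z, w].
In Python, from workcell import ctrl gives the robot as it stands. The module is installed in compiled form; this text tells all that it offers.
- The arm moves only by the tool jog_arm, never from a script. Its arguments are lists of equal length, an entry for each row: "rot": the turn, a rotation vector about the world's x, y, z in degrees, a list of three; "delta_pos": the shift along the world's x, y, z in units of 40 mm (1.0 is 40 mm), a list of three; "gripper": the opening, from 0 (shut) to 1 (fully open). A call has 1 to 5 rows; each row is the pose to reach, as a shift and turn from the pose measured when the call began; what a row does not reach only later rows make up. A row lasts 1/12 s, in which the tool goes at most 41.7 mm and 7.16 degrees, less where a joint would pass 70% of its speed; a pose out of reach is approached as far as the arm can. A call with a gripper value outside its range is refused whole. The fingers move at their own pace and stop on an object; the grip force is fixed at half the most. Time passes only in rows, so rows that repeat a pose let the fingers close. It gives the time, the measured TCP pose, the force and the opening at its end, in the units of the state.
- ctrl.observe(): the state, without advancing time (a new reading comes with each control period).
- ctrl.grab_frame(name): name is "side" or "top" or "wrist"; returns the picture (420x560x3 uint8, red, green, blue); there is no depth.
- ctrl.get_calibration(name): a dict with "K" (3x3 intrinsics, pixels), "rvec" (rotation vector, rad) and "tvec" (3), from world to camera coordinates, as OpenCV has them; the wrist camera has in their place "T_tool_cam" (4x4, takes a point from camera to tool coordinates, whose origin is the TCP and whose axes are the flange's). Camera axes: x right, y down, z forward; pixel columns grow to the right and rows downward; lengths in mm; the calibration is good to about 2 mm. A picture is of the moment at which its call begins: read the wrist's pose just before it. get_calibration takes no time and is no camera call.
- ctrl.finish_job(): hands the job in, once; it reports no verdict.
The state is a dict: "time": time; "qpos": joint angles; "joint_vel": joint speeds; "tau": joint torques, N m; "eef_pos": TCP position; "orientation": TCP orientation; "contact_force": force on the tool from outside, world axes, zero at the start; "wrist_torque": the same for the moment, N m; "finger_gap": finger opening in mm.
Only numpy, scipy, OpenCV 4.12 (cv2) and the standard library are available. Lean on these libraries where they do the work, as an engineer would, in place of code of your own. Each camera call takes 0.05 s, during which the arm holds its last target.

TASK

The breaker under the push-latch cover of the supply box has tripped and its button stands out. With fingertips only, press the shut cover near its free edge so that it springs open by itself, push the button fully home, then swing the cover over and press it down until it latches shut again, and draw the hand clear. Do not grip or pull anything, and leave the things standing round the box where they are.

Things in the scene. Friction and masses are not known exactly. Their poses are not given: they have to be found in the camera images.
- supply_box: fixed supply box: white plastic case 150 mm deep (x), 120 mm wide (y), 50 mm high, a push-latch cover on top. Origin at bench height on the cover's centre-line, 15 mm in front of the case's middle (case from x = -60 to +90 mm). x points from the cover's free edge to its hinge (away from the robot at yaw 0), y left, z up
- cover (a joint): cover angle, rad: 0 latched shut (top 72 mm above the bench), 2.15 open, leaning back past upright. Press-press latch: pressed to its stop at -0.10 (free edge 10 mm down, about 3 N) and let go, a latched cover springs open by itself within 3 s, an open one stays latched at 0. A press short of -0.08 may not switch it. Unless latched, a light spring (1 to 2 N at the free edge) lifts it again
- cover_pad (a point): middle of the ribbed press pad on the cover's outer (upper) face, 81 mm from the hinge axis; moves with the cover. The cover is a grey plate 104 x 104 mm, 4 mm thick, with a short skirt; its free edge is 104 mm from the hinge axis. A steel striker hangs 35 mm below it near the free edge
- cover_hinge (a point): middle of the cover's hinge axis, which runs along the box's y, 66 mm above the bench and 48 mm behind the box's origin. On the way to relatching (0.25 to 0 rad) the catch adds some newtons with passing bumps of up to 8 N when pressed fast; go on to the stop
- breaker_button (a joint): travel of the breaker button, m: 0 = tripped, standing out 8 mm; 0.008 = fully home. It moves straight down, takes about 3 N and stays where it is left
- button_top (a point): middle of the top face of the breaker button, round, grey, 20 mm across, on a black block under the cover, 48 mm in front of the hinge; top 60 mm above the bench when out, 52 mm when home. The well round it is 87 mm in x by 86 mm in y, its rim 60 mm above the bench. Reached from above, only while the cover is open
- crucible: white porcelain crucible, 44 mm wide, 31 mm high, loose, a bystander standing beside the box; origin at the centre of its underside, z up
- weight_0: larger brass weight with a knob, 27 mm wide, 34 mm high, loose, a bystander standing beside the box; origin at the centre of its underside, z up
- weight_1: smaller brass weight with a knob, 22 mm wide, 30 mm high, loose, a bystander standing beside the box; origin at the centre of its underside, z up
- dropper_2: amber dropper bottle with a rubber teat, 35 mm wide, 92 mm high, loose, a bystander standing beside the box; origin at the centre of its underside, z up
- rubber_bung: dark rubber bung, 31 mm wide, 26 mm high, loose, a bystander standing beside the box; origin at the centre of its underside, z up
- conical_flask: 100 ml conical flask, 65 mm wide, 107 mm high, loose, a bystander standing beside the box; origin at the centre of its underside, z up

How it is judged:
By the outcome, as a careful person would: the job done as asked, in the order asked, and still so for the second after the job is handed in, with the robot touching nothing.
It also fails if it takes over 64 s, if anything falls off the work surface, if the arm or the gripper's body presses on something with over 40 N, if the wrist force passes 120 N, or if a joint passes its speed limit or range.

## Working session

There is one attempt and no reset: what is moved stays moved. The work goes in short steps, Python scripts to look and compute and a tool call to move; the robot and the scene stay as the last step left them, time stands still between calls to the robot, and variables do not carry over. Pictures are saved under pics/ and viewed, and the job is handed in when it is done.

Besides the shell and the picture viewer there is one more tool, called after "Request:" as name(argument=value, ...), one argument or row to a line, values as JSON. jog_arm: Moves the arm, as the interface text tells. Its arguments: {"type":"object","properties":{"rot":{"type":"array"},"delta_pos":{"type":"array"},"gripper":{"type":"array"}},"required":["rot","delta_pos","gripper"]}

```bash
mkdir -p pics; cat > h.py <<'E'
import numpy as np, cv2
from workcell import ctrl
def save(n,f): 
    im=ctrl.grab_frame(n); cv2.imwrite(f'pics/{f}.png',im[:,:,::-1]); return im
def P(n):
    c=ctrl.get_calibration(n); return np.array(c['K']),np.array(c['rvec'],float),np.array(c['tvec'],float)
def proj(n,pts):
    K,r,t=P(n); return cv2.projectPoints(np.array(pts,float).reshape(-1,3),r,t,K,None)[0][:,0]
def atz(n,uv,z):
    K,r,t=P(n); R=cv2.Rodrigues(r)[0]; C=-R.T@t.ravel(); d=R.T@np.linalg.inv(K)@np.array([uv[0],uv[1],1.]); return C+d*(z-C[2])/d[2]
def tri(a,b):
    A=[]
    for n,uv in (a,b):
        K,r,t=P(n); M=K@np.hstack([cv2.Rodrigues(r)[0],t.reshape(3,1)]); A.append(M)
    X=cv2.triangulatePoints(A[0],A[1],np.array(a[1],float),np.array(b[1],float)); return (X[:3]/X[3]).ravel()
E
python3 - <<'E'
from h import *
save('top','t0');save('side','s0')
for n in('top','side'):
    K,r,t=P(n);print(n,K.tolist(),(-cv2.Rodrigues(r)[0].T@t.ravel()))
print(ctrl.observe())
E
```

```text
top [[468.10059250784394, 0.0, 284.18678007978133], [0.0, 468.10059250784394, 205.5205823367562], [0.0, 0.0, 1.0]] [440.46754103 152.20501889 948.11928111]
side [[491.41649320215373, 0.0, 281.2053290135351], [0.0, 491.41649320215373, 208.1640779222224], [0.0, 0.0, 1.0]] [559.06551478 948.46917177 368.78871613]
{'time': 0.1, 'qpos': array([ 1.28532484e+00,  9.17879445e-02,  1.23174554e+00, -6.76440015e-07,
        1.81980111e+00, -5.66827751e-02]), 'joint_vel': array([-0.00193581, -0.00177863, -0.0025563 ,  0.00080459, -0.00109294,
       -0.00087461]), 'tau': array([ 1.42600609e-03, -4.47858524e+01, -4.07571101e+01,  6.99197059e-02,
        2.84707878e-02, -1.09023690e-04]), 'eef_pos': array([135.99685063, 584.11547497, 221.62858688]), 'orientation': array([ 1.14145061e-01,  9.93463712e-01, -8.58309944e-04, -1.47953968e-04]), 'contact_force': array([-0.70420402,  0.43505449,  0.35075798]), 'wrist_torque': array([-0.07830048, -0.0304309 ,  0.01792261]), 'finger_gap': 87.87136001972411}
```

View pics/t0.png

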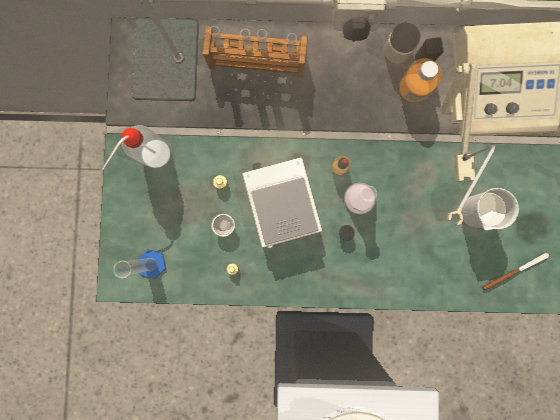

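View pics/s0.png

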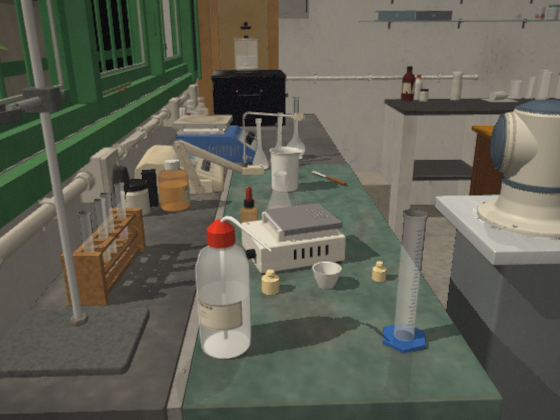

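The top view shows the box with its cover at about (285,203) and the ribbed pad at about (290,227). The bystanders stand to the left and right. I'll enlarge both views.

```bash
python3 - <<'E'
import cv2
a=cv2.imread('pics/t0.png')[140:290,200:400]; cv2.imwrite('pics/t0c.png',cv2.resize(a,None,fx=4,fy=4,interpolation=cv2.INTER_CUBIC))
a=cv2.imread('pics/s0.png')[180:300,220:400]; cv2.imwrite('pics/s0c.png',cv2.resize(a,None,fx=4.4,fy=4.4,interpolation=cv2.INTER_CUBIC))
E
```

```text
(no output)
```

View pics/t0c.png

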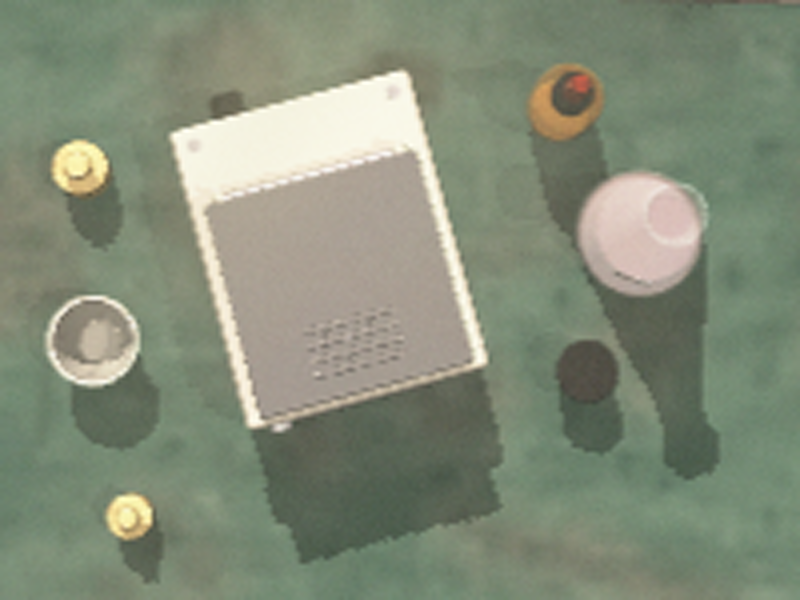

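View pics/s0c.png

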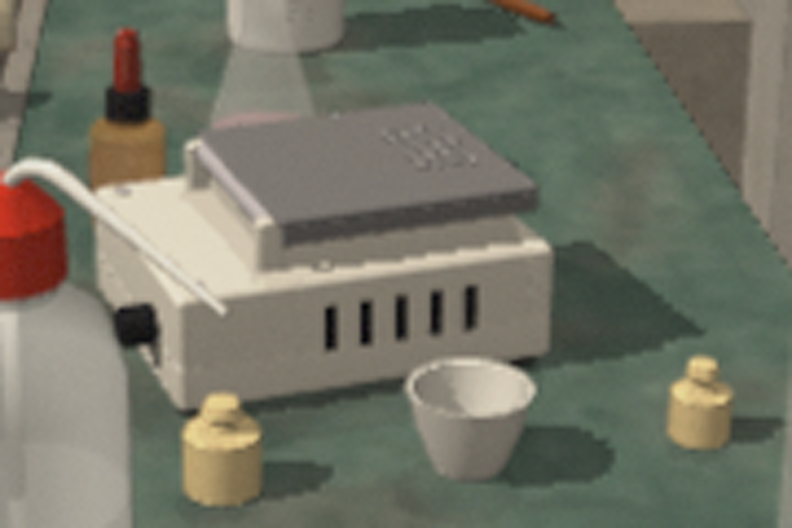

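```bash
python3 - <<'E'
from h import *
T={'RL':(205,207),'RR':(411,152),'FR':(480,362),'FL':(262,419),'pad':(355,342)}
S={'RL':(280,224),'RR':(200,138),'FR':(432,103),'FL':(538,187),'pad':(432,147)}
X={}
for k in T:
    t=(200+(T[k][0]+.5)/4-.5,140+(T[k][1]+.5)/4-.5); s=(220+(S[k][0]+.5)/4.4-.5,180+(S[k][1]+.5)/4.4-.5)
    X[k]=tri(('top',t),('side',s)); A=atz('top',t,72); B=atz('side',s,72); print(k,X[k].round(1),A.round(1),B.round(1))
    X[k]=A
d=(X['RL']+X['RR']-X['FL']-X['FR'])/2;print('yaw',np.arctan2(d[1],d[0]),np.linalg.norm(d))
w=X['RL']-X['RR'];print(np.arctan2(-w[0],w[1]),np.linalg.norm(w)); print('mid',(X['RL']+X['RR'])/2,(X['FL']+X['FR'])/2)
E
```

```text
RL [529.1 219.7  70. ] [528.  219.6  72. ] [530.1 224.4  72. ]
RR [557.8 123.3  68.8] [556.6 123.4  72. ] [558.4 131.9  72. ]
FR [459.5  88.6  70.2] [458.7  88.8  72. ] [460.8  93.7  72. ]
FL [430.2 189.8  71. ] [429.4 189.8  72. ] [431.3 192.3  72. ]
pad [466.6 147.4  72.2] [466.5 147.4  72. ] [466.5 146.8  72. ]
yaw 0.31676049534678835 103.38508333194336
0.28922549011741844 100.35452410958905
mid [542.33496642 171.52661541  72.        ] [444.09334523 139.32320999  72.        ]
```

The cover measures at yaw about 0.30 rad, with the hinge middle at about (542,171) and the pad at about (466,147). Both views agree with the 72 mm height. I'll start on a route that stays clear of the measuring cylinder.

Request:
jog_arm(
  rot=[
    [0,0,6],
    [0,0,12],
    [0,0,18],
    [0,0,24],
    [0,0,30],
  ],
  delta_pos=[
    [0.2,-0.9,0.3],
    [0.5,-1.8,0.6],
    [0.9,-2.7,0.9],
    [1.3,-3.6,1.0],
    [1.8,-4.5,1.0],
  ],
  gripper=[0,0,0,0,0],
)

```text
time: 0.52
eef_pos: [208.0, 402.8, 262.7]
orientation: [-0.15, 0.989, -0.0, 0.001]
contact_force: [-0.1, 0.2, 0.4]
finger_gap: 58.1
```

Request:
jog_arm(
  rot=[
    [0,0,0],
    [0,0,0],
    [0,0,0],
    [0,0,0],
    [0,0,0],
  ],
  delta_pos=[
    [0.5,-0.8,0],
    [1.1,-1.6,0],
    [1.8,-2.4,0],
    [2.5,-3.1,0],
    [3.2,-3.8,0],
  ],
  gripper=[0,0,0,0,0],
)

```text
time: 0.93
eef_pos: [336.7, 249.0, 262.7]
orientation: [-0.15, 0.989, -0.0, 0.001]
contact_force: [0.1, 0.8, 0.5]
finger_gap: 24.4
```

Request:
jog_arm(
  rot=[
    [0,0,0],
    [0,0,0],
    [0,0,0],
    [0,0,0],
    [0,0,0],
  ],
  delta_pos=[
    [0.6,-0.6,0],
    [1.2,-1.2,-0.3],
    [1.8,-1.8,-0.6],
    [2.6,-2.4,-1.2],
    [2.6,-2.4,-1.2],
  ],
  gripper=[0,0,0,0,0],
)

```text
time: 1.35
eef_pos: [442.4, 149.2, 209.9]
orientation: [-0.148, 0.989, -0.001, -0.002]
contact_force: [0.3, 0.4, -0.8]
finger_gap: -0.1
```

```bash
python3 - <<'E'
from h import *
s=ctrl.observe(); print(s['eef_pos'],s['orientation']); save('wrist','w0');save('side','s1')
E
```

```text
[442.3676573  149.18465591 209.90055949] [-0.14795837  0.98899116 -0.00122119 -0.0018225 ]
```

View pics/w0.png

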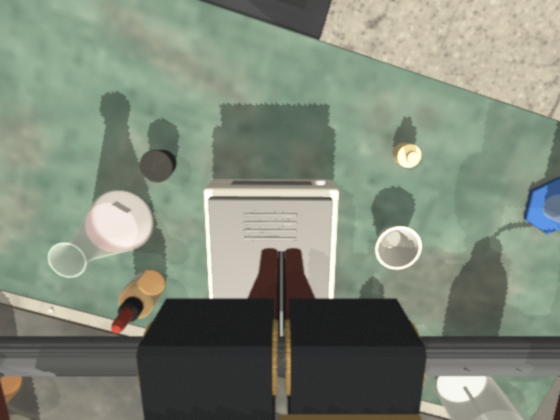

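View pics/s1.png

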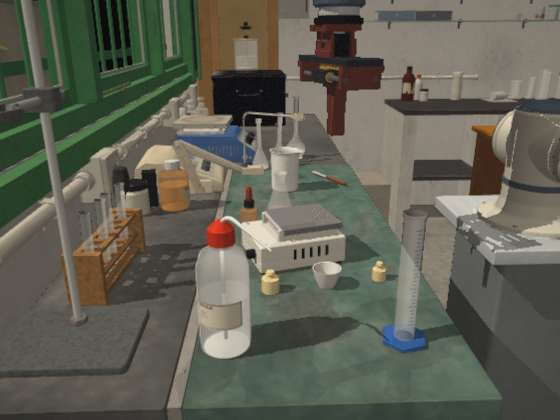

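Tool yaw matches the box, the fingers are shut and the cover is centred. I'll go down above the pad's free-edge side.

Request:
jog_arm(
  rot=[
    [0,0,0],
    [0,0,0],
    [0,0,0],
    [0,0,0],
    [0,0,0],
  ],
  delta_pos=[
    [0.4,-0.08,-0.7],
    [0.4,-0.08,-1.5],
    [0.4,-0.08,-2.3],
    [0.4,-0.08,-2.9],
    [0.4,-0.08,-3.1],
  ],
  gripper=[0,0,0,0,0],
)

```text
time: 1.87
eef_pos: [454.1, 149.5, 85.3]
orientation: [-0.15, 0.989, -0.0, -0.004]
contact_force: [0.3, 0.1, -0.3]
finger_gap: 0.4
```

Request:
jog_arm(
  rot=[
    [0,0,0],
    [0,0,0],
    [0,0,0],
    [0,0,0],
    [0,0,0],
  ],
  delta_pos=[
    [0,0,-0.1],
    [0,0,-0.2],
    [0,0,-0.3],
    [0,0,-0.35],
    [0,0,-0.35],
  ],
  gripper=[0,0,0,0,0],
)

```text
time: 2.28
eef_pos: [454.7, 149.9, 72.4]
orientation: [-0.15, 0.989, 0.0, -0.003]
contact_force: [-0.2, 0.7, 0.2]
finger_gap: 0.3
```

Request:
jog_arm(
  rot=[
    [0,0,0],
    [0,0,0],
    [0,0,0],
    [0,0,0],
    [0,0,0],
  ],
  delta_pos=[
    [0.05,-0.05,-0.05],
    [0.05,-0.05,-0.1],
    [0.05,-0.05,-0.15],
    [0.05,-0.05,-0.2],
    [0.05,-0.05,-0.2],
  ],
  gripper=[0,0,0,0,0],
)

```text
time: 2.7
eef_pos: [456.9, 147.8, 64.2]
orientation: [-0.15, 0.989, -0.0, -0.003]
contact_force: [0.9, -0.6, 0.8]
finger_gap: 0.5
```

```bash
python3 - <<'E'
from h import *
s=ctrl.observe(); print(s['eef_pos'],s['contact_force'],s['orientation'])
E
```

```text
[456.88808319 147.76576795  64.21477771] [ 0.9133578  -0.56407148  0.77823575] [-1.49663295e-01  9.88733306e-01 -8.95631051e-06 -2.71054034e-03]
```

Request:
jog_arm(
  rot=[
    [0,0,0],
    [0,0,0],
    [0,0,0],
  ],
  delta_pos=[
    [0,0,-0.05],
    [0,0,-0.1],
    [0,0,-0.1],
  ],
  gripper=[0,0,0],
)

```text
time: 2.95
eef_pos: [457.2, 147.8, 63.6]
orientation: [-0.15, 0.989, 0.0, -0.002]
contact_force: [-7.4, -1.7, 17.5]
finger_gap: 0.1
```

```bash
python3 - <<'E'
from h import *
s=ctrl.observe(); print(s['eef_pos'],s['contact_force'],s['wrist_torque']);save('side','s2')
a=cv2.imread('pics/s2.png')[150:290,200:400]; cv2.imwrite('pics/s2c.png',cv2.resize(a,None,fx=4,fy=4,interpolation=cv2.INTER_CUBIC))
E
```

```text
[457.17395674 147.82314807  63.63396036] [-7.42185878 -1.74461032 17.5409204 ] [-0.27720102  1.2765538  -0.03246407]
```

View pics/s2c.png

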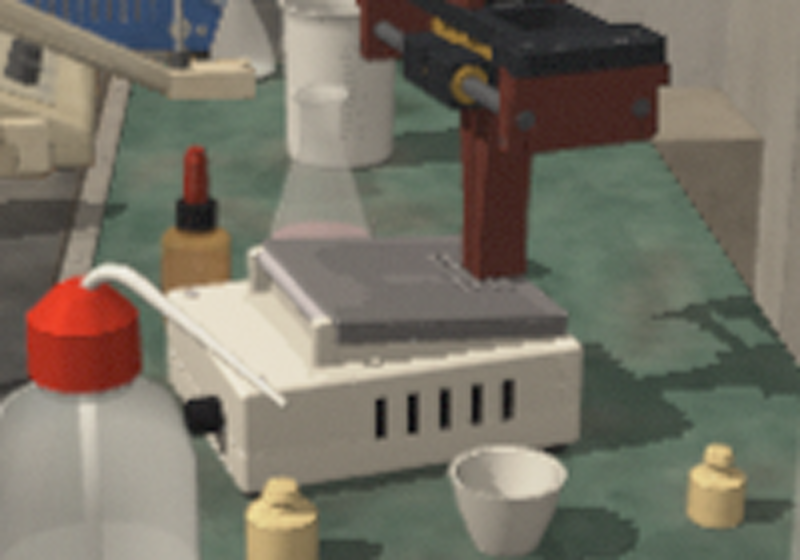

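The force jumped to 17 N and z stopped at 63.6, so the cover is at its stop. The picture shows it tilted down under the tips. I'll lift quickly and clear the sweep.

Request:
jog_arm(
  rot=[
    [0,0,0],
    [0,0,0],
    [0,0,0],
    [0,0,0],
    [0,0,0],
  ],
  delta_pos=[
    [0,0,0.8],
    [-0.3,0,1.7],
    [-0.6,0,2.6],
    [-0.8,0,3.5],
    [-0.8,0,4.2],
  ],
  gripper=[0,0,0,0,0],
)

```text
time: 3.42
eef_pos: [424.1, 147.9, 234.8]
orientation: [-0.15, 0.989, 0.0, -0.001]
contact_force: [0.7, 0.0, 0.6]
finger_gap: 0.7
```

Request:
jog_arm(
  rot=[
    [0,0,0],
    [0,0,0],
    [0,0,0],
    [0,0,0],
    [0,0,0],
  ],
  delta_pos=[
    [0,0,0.2],
    [0,0,0.2],
    [0,0,0.2],
    [0,0,0.2],
    [0,0,0.2],
  ],
  gripper=[0,0,0,0,0],
)

```text
time: 3.83
eef_pos: [423.5, 147.6, 239.9]
orientation: [-0.15, 0.989, -0.0, -0.003]
contact_force: [-1.0, 0.5, 0.2]
finger_gap: 0.3
```

Request:
jog_arm(
  rot=[
    [0,0,0],
    [0,0,0],
    [0,0,0],
    [0,0,0],
    [0,0,0],
  ],
  delta_pos=[
    [0,0,0],
    [0,0,0],
    [0,0,0],
    [0,0,0],
    [0,0,0],
  ],
  gripper=[0,0,0,0,0],
)

```text
time: 4.25
eef_pos: [423.5, 147.6, 239.8]
orientation: [-0.15, 0.989, -0.0, -0.003]
contact_force: [-0.2, 0.4, 0.5]
finger_gap: 0.4
```

```bash
python3 - <<'E'
from h import *
s=ctrl.observe(); print(s['time'],s['eef_pos'],s['contact_force'],s['orientation']);save('wrist','w3');save('side','s3')
a=cv2.imread('pics/s3.png')[150:290,200:400]; a=cv2.resize(a,(500,350),interpolation=cv2.INTER_CUBIC)
b=cv2.imread('pics/w3.png')[:, 140:420];b=cv2.resize(b,(233,350)); cv2.imwrite('pics/c3.png',np.hstack([a,b]))
E
```

```text
4.25 [423.53676872 147.60195121 239.76045762] [-0.1984258   0.38389196  0.48351809] [-1.49754424e-01  9.88717882e-01 -1.08837141e-04 -3.24811281e-03]
```

View pics/c3.png

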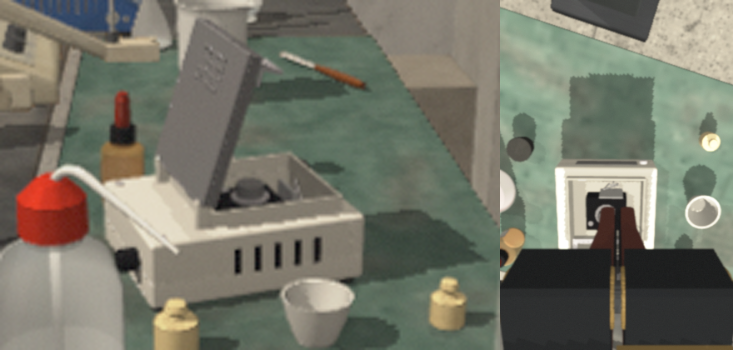

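The cover is springing open by itself. It is still short of upright and the button is visible. I'll wait.

Request:
jog_arm(
  rot=[
    [0,0,0],
    [0,0,0],
    [0,0,0],
    [0,0,0],
    [0,0,0],
  ],
  delta_pos=[
    [0,0,0],
    [0,0,0],
    [0,0,0],
    [0,0,0],
    [0,0,0],
  ],
  gripper=[0,0,0,0,0],
)

```text
time: 4.77
eef_pos: [423.6, 147.6, 240.0]
orientation: [-0.15, 0.989, -0.0, -0.003]
contact_force: [0.3, 0.1, 0.1]
finger_gap: 0.0
```

Request:
jog_arm(
  rot=[
    [0,0,0],
    [0,0,0],
    [0,0,0],
    [0,0,0],
    [0,0,0],
  ],
  delta_pos=[
    [0,0,0],
    [0,0,0],
    [0,0,0],
    [0,0,0],
    [0,0,0],
  ],
  gripper=[0,0,0,0,0],
)

```text
time: 5.18
eef_pos: [423.6, 147.6, 240.0]
orientation: [-0.15, 0.989, -0.0, -0.003]
contact_force: [0.1, -0.0, 0.2]
finger_gap: 0.4
```

Request:
jog_arm(
  rot=[
    [0,0,0],
    [0,0,0],
    [0,0,0],
    [0,0,0],
    [0,0,0],
  ],
  delta_pos=[
    [0,0,0],
    [0,0,0],
    [0,0,0],
    [0,0,0],
    [0,0,0],
  ],
  gripper=[0,0,0,0,0],
)

```text
time: 5.6
eef_pos: [423.6, 147.6, 240.0]
orientation: [-0.15, 0.989, -0.0, -0.003]
contact_force: [-0.1, -0.9, 0.4]
finger_gap: 0.5
```

```bash
python3 - <<'E'
from h import *
s=ctrl.observe(); print(s['time'],s['eef_pos'],s['orientation']);save('wrist','w4');save('side','s4');save('top','t4')
print({k:v for k,v in ctrl.get_calibration('wrist').items()})
a=cv2.imread('pics/s4.png')[150:290,200:400]; a=cv2.resize(a,(500,350),interpolation=cv2.INTER_CUBIC)
b=cv2.imread('pics/t4.png')[120:270, 220:340];b=cv2.resize(b,(280,350)); cv2.imwrite('pics/c4.png',np.hstack([a,b]))
E
```

```text
5.6 [423.5877485 147.6117587 240.0139073] [-1.49743744e-01  9.88720166e-01 -8.54985824e-05 -3.03916566e-03]
{'K': array([[375.65247243,   0.        , 280.95335628],
       [  0.        , 375.65247243, 210.38888231],
       [  0.        ,   0.        ,   1.        ]]), 'T_tool_cam': array([[ 1.17086289e-03, -9.60229144e-01, -2.79210708e-01,
         7.72548591e+01],
       [ 9.99999130e-01,  1.29390803e-03, -2.56388197e-04,
         2.06920294e-01],
       [ 6.07464395e-04, -2.79210164e-01,  9.60229824e-01,
        -1.62462795e+02],
       [ 0.00000000e+00,  0.00000000e+00,  0.00000000e+00,
         1.00000000e+00]])}
```

View pics/c4.png

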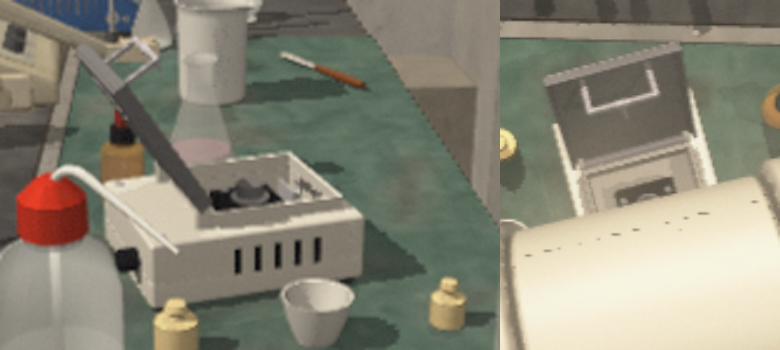

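View pics/w4.png

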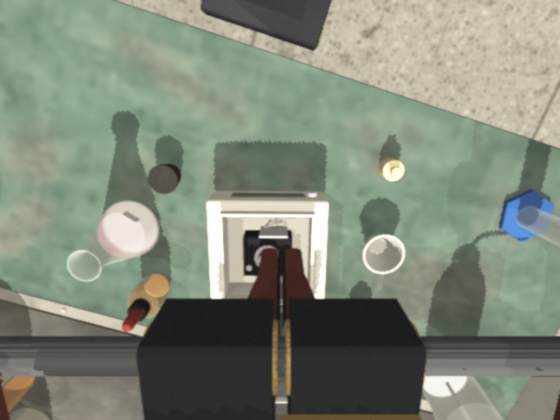

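The cover is fully open and leaning back, with the striker bail on its inner side. The button is at about (266,256) in the wrist picture, partly hidden by the finger. I'll measure it more closely.

```bash
python3 - <<'E'
import cv2,numpy as np
a=cv2.imread('pics/s4.png')[205:245,270:330]; a=cv2.resize(a,(480,320),interpolation=cv2.INTER_CUBIC)
b=cv2.imread('pics/w4.png')[225:285, 235:295];b=cv2.resize(b,(320,320),interpolation=cv2.INTER_CUBIC); cv2.imwrite('pics/d4.png',np.hstack([a,b]))
E
```

```text
(no output)
```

View pics/d4.png

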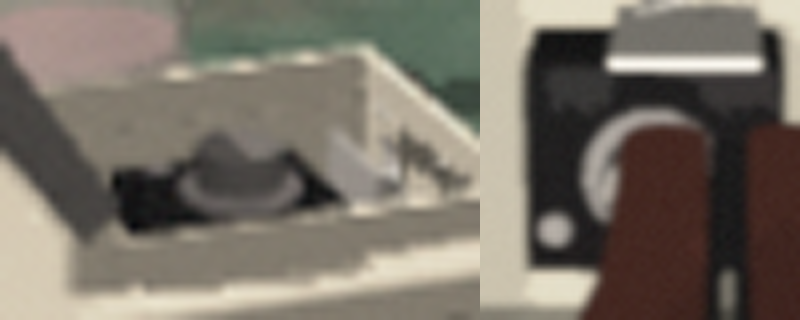

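```bash
python3 - <<'E'
from h import *
from scipy.spatial.transform import Rotation as R
print(atz('side',(299.3,222.8),60))
c=ctrl.get_calibration('wrist');Tc=c['T_tool_cam'];T=np.eye(4);T[:3,:3]=R.from_quat([-1.49743744e-01,9.88720166e-01,-8.5e-05,-3.04e-03]).as_matrix();T[:3,3]=[423.588,147.612,240.014]
M=T@Tc
for uv,z in (((266.9,257.8),52),((218,303),66)):
    d=M[:3,:3]@np.linalg.inv(c['K'])@[uv[0],uv[1],1]; C=M[:3,3]; print(C+d*(z-C[2])/d[2])
u=np.array([np.cos(.30),np.sin(.30)]);print(np.array([542.3,171.5])-48*u)
E
```

```text
[499.82805305 161.37508141  60.        ]
[497.55327656 156.04670172  52.        ]
[553.07761402 122.04387801  66.        ]
[496.44384852 157.31503008]
```

The wrist view and the geometry agree on (497,157). The side view is within about 4 mm of that. I'll move over it and press.

Request:
jog_arm(
  rot=[
    [0,0,0],
    [0,0,0],
    [0,0,0],
    [0,0,0],
    [0,0,0],
  ],
  delta_pos=[
    [0.7,0.1,0],
    [1.4,0.2,0],
    [1.85,0.25,-0.6],
    [1.85,0.25,-1.2],
    [1.85,0.25,-1.6],
  ],
  gripper=[0,0,0,0,0],
)

```text
time: 6.17
eef_pos: [497.8, 157.5, 173.1]
orientation: [-0.15, 0.989, -0.0, -0.005]
contact_force: [0.3, 0.5, -1.2]
finger_gap: 0.2
```

Request:
jog_arm(
  rot=[
    [0,0,0],
    [0,0,0],
    [0,0,0],
    [0,0,0],
    [0,0,0],
  ],
  delta_pos=[
    [0,0,-0.6],
    [0,0,-1.2],
    [0,0,-1.8],
    [0,0,-2.3],
    [0,0,-2.3],
  ],
  gripper=[0,0,0,0,0],
)

```text
time: 6.58
eef_pos: [495.2, 156.8, 75.9]
orientation: [-0.15, 0.989, -0.001, -0.009]
contact_force: [-0.7, -0.5, -0.3]
finger_gap: 0.4
```

Request:
jog_arm(
  rot=[
    [0,0,0],
    [0,0,0],
    [0,0,0],
    [0,0,0],
    [0,0,0],
  ],
  delta_pos=[
    [0,0,-0.12],
    [0,0,-0.24],
    [0,0,-0.36],
    [0,0,-0.45],
    [0,0,-0.5],
  ],
  gripper=[0,0,0,0,0],
)

```text
time: 7.0
eef_pos: [495.8, 157.0, 56.7]
orientation: [-0.15, 0.989, -0.001, -0.008]
contact_force: [-0.6, -0.2, 2.7]
finger_gap: 0.4
```

Request:
jog_arm(
  rot=[
    [0,0,0],
    [0,0,0],
    [0,0,0],
  ],
  delta_pos=[
    [0.03,0,-0.05],
    [0.03,0,-0.1],
    [0.03,0,-0.12],
  ],
  gripper=[0,0,0],
)

```text
time: 7.25
eef_pos: [497.4, 157.1, 52.4]
orientation: [-0.15, 0.989, -0.0, -0.007]
contact_force: [-0.8, -0.3, 3.6]
finger_gap: 0.7
```

Contact at about 3 N, as expected for the button. I'll press on to its stop.

Request:
jog_arm(
  rot=[
    [0,0,0],
    [0,0,0],
    [0,0,0],
  ],
  delta_pos=[
    [0,0,-0.04],
    [0,0,-0.08],
    [0,0,-0.1],
  ],
  gripper=[0,0,0],
)

```text
time: 7.5
eef_pos: [497.6, 157.2, 52.1]
orientation: [-0.15, 0.989, -0.0, -0.007]
contact_force: [-11.2, -3.3, 23.5]
finger_gap: 0.4
```

Request:
jog_arm(
  rot=[
    [0,0,0],
    [0,0,0],
    [0,0,0],
    [0,0,0],
    [0,0,0],
  ],
  delta_pos=[
    [0,0,0.8],
    [0,0,1.7],
    [-0.2,-0.1,2.6],
    [-0.4,-0.1,3.5],
    [-0.6,-0.2,4.4],
  ],
  gripper=[0,0,0,0,0],
)

```text
time: 7.92
eef_pos: [473.1, 149.3, 229.4]
orientation: [-0.15, 0.989, -0.0, -0.007]
contact_force: [0.2, -0.1, 0.2]
finger_gap: 0.1
```

```bash
python3 - <<'E'
from h import *
s=ctrl.observe(); print(s['time'],s['eef_pos'],s['orientation']);save('wrist','w5');save('side','s5')
a=cv2.imread('pics/s5.png')[150:250,230:350]; a=cv2.resize(a,(420,350),interpolation=cv2.INTER_CUBIC)
b=cv2.imread('pics/w5.png')[180:320, 180:348];b=cv2.resize(b,(380,350)); cv2.imwrite('pics/c5.png',np.hstack([a,b[:,:380]]))
E
```

```text
7.9167 [473.12867375 149.28947187 229.4354907 ] [-1.49732391e-01  9.88704800e-01 -3.42719509e-04 -6.55071461e-03]
```

View pics/c5.png

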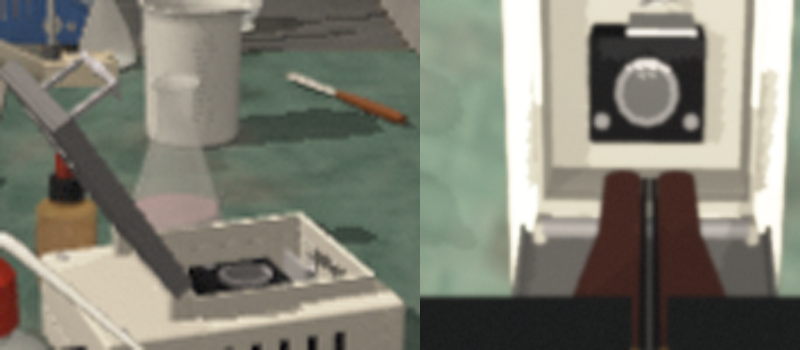

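The button is now flush with its ring, so it is home. I'll pass high over the open cover to get behind it.

Request:
jog_arm(
  rot=[
    [0,0,0],
    [0,0,0],
    [0,0,0],
    [0,0,0],
    [0,0,0],
  ],
  delta_pos=[
    [0.5,0.2,0.5],
    [1.2,0.4,0.6],
    [2.0,0.6,0.6],
    [2.9,0.9,0.6],
    [3.8,1.2,0.5],
  ],
  gripper=[0,0,0,0,0],
)

```text
time: 8.43
eef_pos: [628.9, 197.8, 256.0]
orientation: [-0.149, 0.989, 0.0, 0.0]
contact_force: [-0.3, -0.9, 0.1]
finger_gap: 0.3
```

Request:
jog_arm(
  rot=[
    [0,0,0],
    [0,0,0],
    [0,0,0],
  ],
  delta_pos=[
    [0.1,0,0],
    [0.1,0,0],
    [0.1,0,0],
  ],
  gripper=[0,0,0],
)

```text
time: 8.68
eef_pos: [632.6, 197.6, 254.6]
orientation: [-0.149, 0.989, -0.0, -0.001]
contact_force: [0.0, 0.9, -0.2]
finger_gap: 0.7
```

```bash
python3 - <<'E'
from h import *
s=ctrl.observe(); print(s['time'],s['eef_pos'],s['orientation']);save('wrist','w6');save('side','s6')
a=cv2.imread('pics/s6.png')[0:300,150:400]; a=cv2.resize(a,(375,450),interpolation=cv2.INTER_CUBIC)
b=cv2.imread('pics/w6.png')[:,70:490];b=cv2.resize(b,(420,450)); cv2.imwrite('pics/c6.png',np.hstack([a,b]))
E
```

```text
8.6833 [632.64070519 197.60377766 254.59308979] [-1.49367697e-01  9.88781415e-01 -9.99785313e-05 -7.70611824e-04]
```

View pics/c6.png

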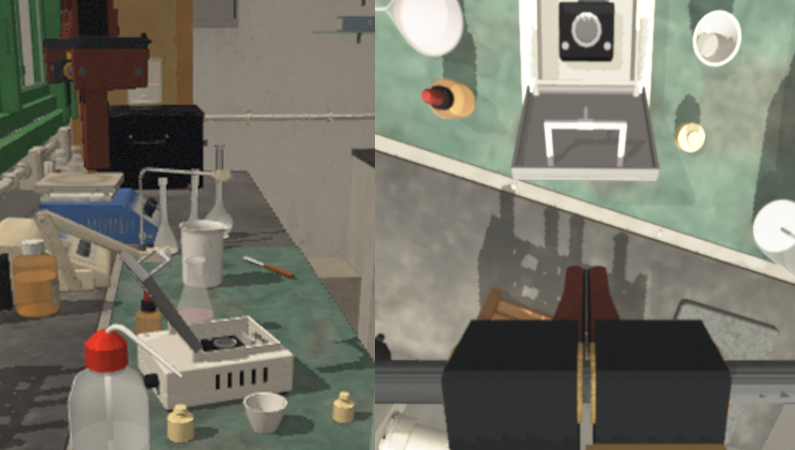

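```bash
python3 - <<'E'
from h import *
print(tri(('top',(213,33)),('side',(86,214))),tri(('top',(295,38)),('side',(122,186))))
print(tri(('top',(302,70)),('side',(141,213))),atz('top',(302,72),60))
E
```

```text
[808.23024053 292.86575833 129.99612695] [800.91055944 144.40000381 126.42837266]
[771.19011703 129.91375351  69.72133474] [764.63737182 128.79154168  60.        ]
```

Test tube tops are near x = 800 and z = 130, well clear. I'll descend behind the cover.

Request:
jog_arm(
  rot=[
    [0,0,0],
    [0,0,0],
    [0,0,0],
    [0,0,0],
    [0,0,0],
  ],
  delta_pos=[
    [0,0,-0.7],
    [0,0,-1.5],
    [0,0,-2.3],
    [0,0,-3.0],
    [0,0,-3.2],
  ],
  gripper=[0,0,0,0,0],
)

```text
time: 9.2
eef_pos: [629.2, 196.8, 126.0]
orientation: [-0.149, 0.989, -0.0, -0.001]
contact_force: [-0.4, 0.2, -1.2]
finger_gap: 0.3
```

```bash
python3 - <<'E'
from h import *
s=ctrl.observe(); print(s['time'],s['eef_pos'],s['orientation'],s['contact_force']);save('side','s7')
a=cv2.imread('pics/s7.png')[100:260,150:400]; a=cv2.resize(a,(750,480),interpolation=cv2.INTER_CUBIC)
cv2.imwrite('pics/c7.png',a)
E
```

```text
9.2 [629.23973098 196.81941985 125.95311251] [-1.49427204e-01  9.88772225e-01 -1.05446615e-04 -9.93700910e-04] [-0.41396196  0.18279388 -1.18416609]
```

View pics/c7.png

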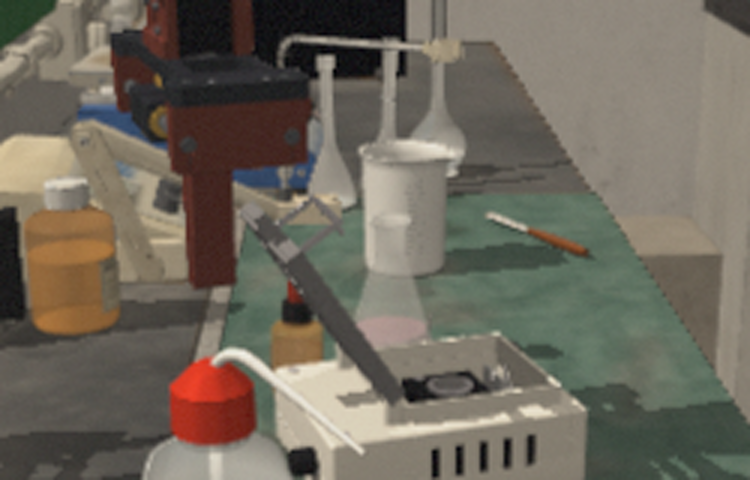

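The fingers are behind the free edge with clearance. I'll swing it up and over.

Request:
jog_arm(
  rot=[
    [0,0,0],
    [0,0,0],
    [0,0,0],
    [0,0,0],
    [0,0,0],
  ],
  delta_pos=[
    [-0.35,-0.1,0.05],
    [-0.7,-0.2,0.15],
    [-1.05,-0.3,0.3],
    [-1.4,-0.4,0.45],
    [-1.8,-0.5,0.6],
  ],
  gripper=[0,0,0,0,0],
)

```text
time: 9.67
eef_pos: [557.7, 176.8, 154.4]
orientation: [-0.149, 0.989, 0.0, 0.002]
contact_force: [1.5, 0.1, -0.1]
finger_gap: 0.5
```

```bash
python3 - <<'E'
from h import *
s=ctrl.observe(); print(s['time'],s['eef_pos'],s['orientation'],s['contact_force']);save('side','s8')
a=cv2.imread('pics/s8.png')[100:260,150:400]; a=cv2.resize(a,(750,480),interpolation=cv2.INTER_CUBIC)
cv2.imwrite('pics/c8.png',a)
E
```

```text
9.6667 [557.71751573 176.81561533 154.4229297 ] [-1.49376201e-01  9.88778481e-01  1.41834544e-04  1.96099242e-03] [ 1.49214843  0.12982702 -0.13403286]
```

View pics/c8.png

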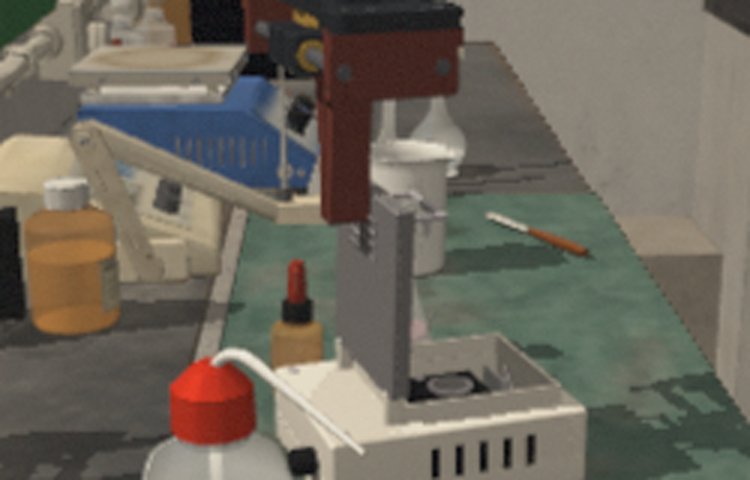

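The cover is upright and the contact is light, about 1.5 N. I'll follow the arc down.

Request:
jog_arm(
  rot=[
    [0,0,0],
    [0,0,0],
    [0,0,0],
    [0,0,0],
    [0,0,0],
  ],
  delta_pos=[
    [-0.55,-0.18,-0.1],
    [-0.82,-0.27,-0.15],
    [-1.1,-0.35,-0.25],
    [-1.33,-0.42,-0.38],
    [-1.57,-0.5,-0.53],
  ],
  gripper=[0,0,0,0,0],
)

```text
time: 10.13
eef_pos: [494.3, 156.9, 138.9]
orientation: [-0.15, 0.989, 0.001, 0.006]
contact_force: [1.8, 0.5, -0.2]
finger_gap: 0.6
```

```bash
python3 - <<'E'
from h import *
s=ctrl.observe(); print(s['time'],s['eef_pos'],s['orientation'],s['contact_force']);save('side','s9')
a=cv2.imread('pics/s9.png')[100:260,150:400]; a=cv2.resize(a,(750,480),interpolation=cv2.INTER_CUBIC)
cv2.imwrite('pics/c9.png',a)
E
```

```text
10.1333 [494.27765178 156.9179373  138.93653638] [-1.49544246e-01  9.88737645e-01  6.16733477e-04  5.83160668e-03] [ 1.80691316  0.53498968 -0.18702211]
```

View pics/c9.png

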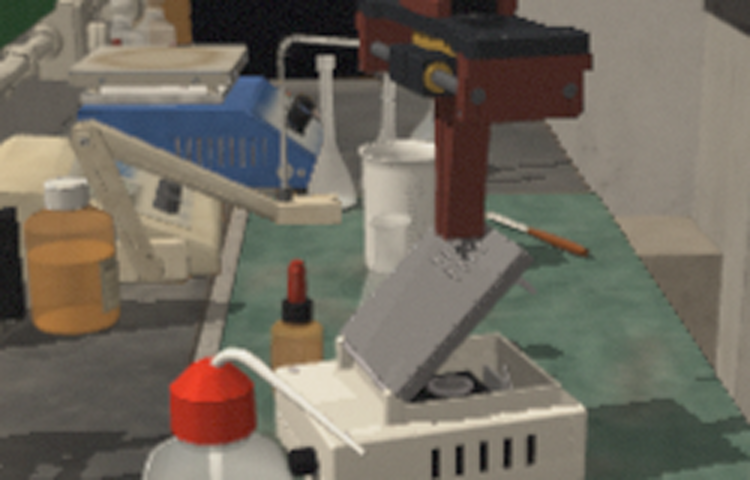

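Request:
jog_arm(
  rot=[
    [0,0,0],
    [0,0,0],
    [0,0,0],
    [0,0,0],
    [0,0,0],
  ],
  delta_pos=[
    [-0.2,-0.06,-0.33],
    [-0.4,-0.13,-0.55],
    [-0.55,-0.18,-0.8],
    [-0.7,-0.22,-1.05],
    [-0.7,-0.22,-1.05],
  ],
  gripper=[0,0,0,0,0],
)

```text
time: 10.6
eef_pos: [464.1, 147.5, 96.0]
orientation: [-0.15, 0.989, 0.0, 0.005]
contact_force: [0.2, -1.2, -0.6]
finger_gap: 0.4
```

Request:
jog_arm(
  rot=[
    [0,0,0],
    [0,0,0],
    [0,0,0],
    [0,0,0],
    [0,0,0],
  ],
  delta_pos=[
    [-0.06,-0.02,-0.12],
    [-0.1,-0.03,-0.24],
    [-0.13,-0.04,-0.36],
    [-0.15,-0.05,-0.48],
    [-0.15,-0.05,-0.6],
  ],
  gripper=[0,0,0,0,0],
)

```text
time: 11.02
eef_pos: [458.4, 145.6, 72.0]
orientation: [-0.15, 0.989, 0.0, 0.005]
contact_force: [1.4, 0.4, 1.0]
finger_gap: 0.4
```

Request:
jog_arm(
  rot=[
    [0,0,0],
    [0,0,0],
    [0,0,0],
    [0,0,0],
    [0,0,0],
  ],
  delta_pos=[
    [0,0,-0.05],
    [0,0,-0.1],
    [0,0,-0.15],
    [0,0,-0.2],
    [0,0,-0.25],
  ],
  gripper=[0,0,0,0,0],
)

```text
time: 11.43
eef_pos: [458.3, 145.5, 63.5]
orientation: [-0.15, 0.989, 0.0, 0.005]
contact_force: [-7.9, -1.1, 18.4]
finger_gap: 0.2
```

```bash
python3 - <<'E'
from h import *
s=ctrl.observe(); print(s['time'],s['eef_pos'],s['orientation'],s['contact_force']);save('side','s10')
a=cv2.imread('pics/s10.png')[150:290,200:400]; a=cv2.resize(a,(750,525),interpolation=cv2.INTER_CUBIC)
cv2.imwrite('pics/c10.png',a)
E
```

```text
11.4333 [458.32334155 145.51642308  63.52915359] [-1.49556350e-01  9.88740786e-01  4.12646518e-04  4.93823144e-03] [-7.92675571 -1.10823742 18.39740638]
```

View pics/c10.png

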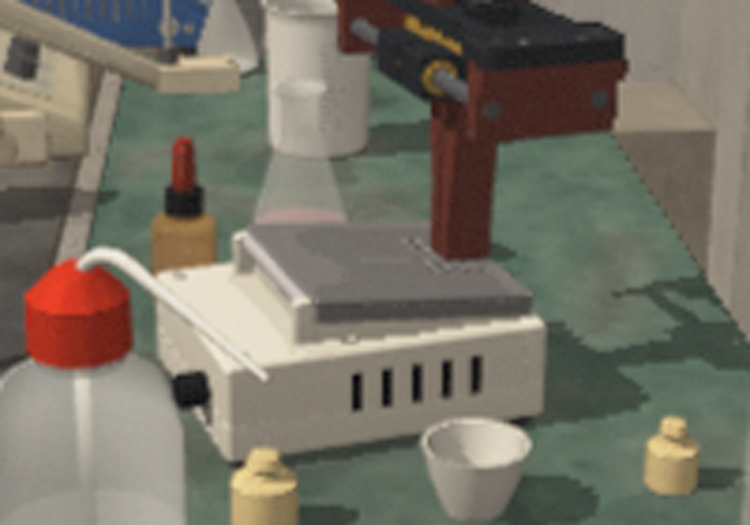

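It is at the same stop as the opening press (63.5 mm, 18 N). I'll lift, then wait to see whether it stays shut.

Request:
jog_arm(
  rot=[
    [0,0,0],
    [0,0,0],
    [0,0,0],
    [0,0,0],
    [0,0,0],
  ],
  delta_pos=[
    [0,0,0.2],
    [0,0,0.6],
    [0,0,1.4],
    [-0.3,0,2.3],
    [-0.6,0,3.2],
  ],
  gripper=[0,0,0,0,0],
)

```text
time: 11.9
eef_pos: [433.4, 145.2, 192.3]
orientation: [-0.149, 0.989, 0.0, 0.004]
contact_force: [0.8, 0.2, -0.2]
finger_gap: 0.4
```

Request:
jog_arm(
  rot=[
    [0,0,0],
    [0,0,0],
    [0,0,0],
    [0,0,0],
    [0,0,0],
  ],
  delta_pos=[
    [-0.3,0,0.8],
    [-0.7,0,1.2],
    [-1.1,0,1.2],
    [-1.5,0,1.2],
    [-1.8,0,1.2],
  ],
  gripper=[0,0,0,0,0],
)

```text
time: 12.32
eef_pos: [360.6, 145.2, 241.0]
orientation: [-0.149, 0.989, 0.0, 0.004]
contact_force: [-0.3, -1.1, -0.9]
finger_gap: 0.6
```

Request:
jog_arm(
  rot=[
    [0,0,0],
    [0,0,0],
    [0,0,0],
    [0,0,0],
    [0,0,0],
  ],
  delta_pos=[
    [0,0,0],
    [0,0,0],
    [0,0,0],
    [0,0,0],
    [0,0,0],
  ],
  gripper=[0,0,0,0,0],
)

```text
time: 12.73
eef_pos: [361.0, 145.2, 240.6]
orientation: [-0.149, 0.989, 0.0, 0.004]
contact_force: [-0.3, -1.3, -0.3]
finger_gap: 0.7
```

Request:
jog_arm(
  rot=[
    [0,0,0],
    [0,0,0],
    [0,0,0],
    [0,0,0],
    [0,0,0],
  ],
  delta_pos=[
    [0,0,0],
    [0,0,0],
    [0,0,0],
    [0,0,0],
    [0,0,0],
  ],
  gripper=[0,0,0,0,0],
)

```text
time: 13.15
eef_pos: [361.0, 145.2, 240.6]
orientation: [-0.149, 0.989, 0.0, 0.004]
contact_force: [-0.3, 0.6, 0.4]
finger_gap: 0.7
```

Request:
jog_arm(
  rot=[
    [0,0,0],
    [0,0,0],
    [0,0,0],
    [0,0,0],
    [0,0,0],
  ],
  delta_pos=[
    [0,0,0],
    [0,0,0],
    [0,0,0],
    [0,0,0],
    [0,0,0],
  ],
  gripper=[0,0,0,0,0],
)

```text
time: 13.57
eef_pos: [361.0, 145.2, 240.6]
orientation: [-0.149, 0.989, 0.0, 0.004]
contact_force: [0.1, -0.1, -0.1]
finger_gap: 0.7
```

```bash
python3 - <<'E'
from h import *
s=ctrl.observe(); print(s['time'],s['eef_pos'],s['contact_force']);save('side','s11');save('top','t11')
a=cv2.imread('pics/s11.png')[180:300,220:400]; a=cv2.resize(a,(450,300),interpolation=cv2.INTER_CUBIC)
b=cv2.imread('pics/t11.png')[140:290,200:375]; b=cv2.resize(b,(350,300),interpolation=cv2.INTER_CUBIC)
cv2.imwrite('pics/c11.png',np.hstack([a,b]))
E
```

```text
13.5667 [361.01009975 145.17712603 240.62206456] [ 0.06503041 -0.08764083 -0.06769643]
```

View pics/c11.png

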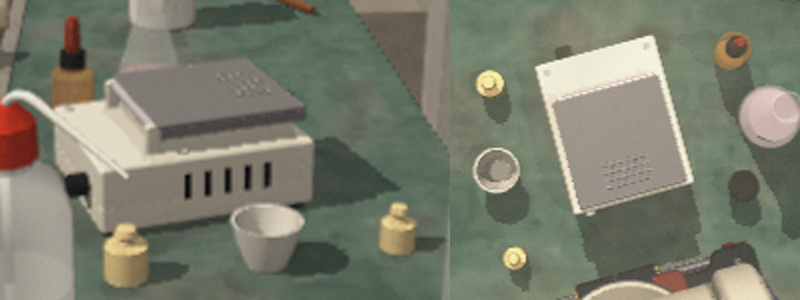

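The cover stayed shut 2 s after release, and the bystanders look unmoved. I'll check this numerically against the first pictures.

```bash
python3 - <<'E'
import cv2,numpy as np
for a,b,s in (('s0','s11',np.s_[180:300,220:400]),('t0','t11',np.s_[140:262,200:400])):
    d=cv2.absdiff(cv2.imread(f'pics/{a}.png')[s],cv2.imread(f'pics/{b}.png')[s]).max(2); print(d.mean(),(d>40).sum())
E
```

```text
2.713287037037037 0
10.279180327868852 7
```

```bash
python3 -c "
from workcell import ctrl
print(ctrl.finish_job())"
```

```text
the job is handed in; nothing more can be done
None
```

The job is done and handed in at about 13.6 s on the robot's clock. All of it was done with shut fingertips, with nothing gripped or pulled.

- **Opening:** I pressed the cover near its free edge to its stop (fingertip height 63.6 mm, about 17 N), and it sprang fully open by itself.
- **Button:** I pressed it until it stopped at 52.1 mm, its stated home height. The picture afterwards showed it flush with its ring.
- **Closing:** I swung the cover over from behind and pressed it to the same stop (63.5 mm, about 18 N). I then drew the hand clear.

**Last checks:** Two seconds after release the cover was still shut and the force on the tool was about zero. In the side view, no pixel around the box changed noticeably from the first picture. The top view differed in only 7 pixels, with slightly altered brightness that I put down to the arm's shadow.

**Disagreement:** The side view placed the button about 4 mm from where the wrist view and the box geometry put it. I used the latter, and the press met the button as expected.

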